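# Pin the tackle drawer open

## Task

Pull the drawer of the tackle chest that has the hold-open pin all the way out to its stop, then push the headed pin down through the strap until its head sits on the bracket, so that the boat's roll cannot shut the drawer. Leave the other chest and all the loose things as they are.

Things in the scene. Friction and masses are not known exactly. Their poses are not given: they have to be found in the camera images.
- chest: The tackle chest to work on: wooden box 160 mm deep (x), 160 wide (y), 80 high, fixed to the table, one drawer. Origin at the centre of its underside; the drawer comes out along its own -x, z is up. Drawer front at x = -90 mm when shut. The only chest with a pin bracket, on its +y side near the front. The fly box lies on its top, at the back.
- fork_hole (a point): Centre of the bracket's upper hole, at the plate's top face, 64 mm above the table, at x = -55, y = +105 mm of the chest. The aluminium bracket is a fork of two level plates, 44 mm (x) by 48 mm (y), 6 mm thick, undersides at 30 and 58 mm, closed by a cheek on the outside, holes in line. Fixed.
- chest_drawer (a joint): How far that drawer is out, in m: 0 shut, 0.090 fully out against its stop, where the strap's hole stands exactly under the bracket's holes. Slides with about 2.5 N and stays where it is left.
- chest_drawer_handle (a point): Middle of that drawer's handle, a round steel bar 10 mm thick and 90 mm long along the chest's y, its axis 60 mm above the table and 45 mm in front of the drawer's face (40 mm free gap behind it, open above and below), on a post at each end. Moves with the drawer.
- lug_hole (a point): Centre, at the top face, of the 18 mm hole near the back end of the drawer's aluminium strap (30 mm wide, 6 mm thick, top at z = 50 mm) that runs outside the chest's +y side and between the bracket's plates. Moves with the drawer.
- pin (a joint): How far the steel pin is pushed down, in m: about 0 raised, 0.032 seated with its head on the upper plate. It is held upright in the bracket, needs about 5 N to push and stays where it is left; it cannot go down unless the strap's hole is under it.
- pin_head (a point): Top centre of the pin's head: mushroom head 32 mm across and 17 mm high on a 14 mm shaft, pin 60 mm long in all. About 113 mm above the table when raised, 81 mm when seated.
- spare: The other chest: same box, drawer and handle, but with no bracket, strap or pin. Origin at the centre of its underside, front to its -x. Leave it alone.
- spare_drawer (a joint): How far the other chest's drawer is out, in m (0 shut, it may start up to 0.015 ajar); leave it.
- fly_box: Aluminium fly box 75 x 110 x 24 mm lying on the tackle chest. Origin at the centre of its underside.
- dispenser: Yellow push dispenser for swivels, upright, 52 mm across, 96 mm high. Origin at the centre of its underside.
- float: Orange plastic float standing on its flat end, 58 mm across, 98 mm high. Origin at the centre of its underside.
- spoon_lure: Stainless spoon lure lying flat along its x, 130 mm long with its hook, 28 mm wide, 5 mm thick. Origin under its middle.
- mug: Empty black ceramic mug, 82 mm across, 95 mm high, handle at its +y. Origin at the centre of its underside.
- line_spool: Line spool lying flat, 66 mm across, 32 mm high. Origin at the centre of its underside.

How it is judged:
By the outcome, as a careful person would: the job done as asked, in the order asked, and still so for the second after the job is handed in, with the robot touching nothing.
It also fails if it takes over 43 s, if anything falls off the work surface, if the arm or the gripper's body presses on something with over 40 N, if the wrist force passes 120 N, or if a joint passes its speed limit or range.

## Robot

A 6-joint arm with a two-finger parallel gripper is mounted at the origin on the work surface. World frame = base frame: x ahead of the robot, y to its left, z up, the work surface at z = 0. Lengths are in mm, angles in rad, forces in N, time in s.
With the tool pointing down it reaches from about 350 to 925 mm from the base axis. Payload 6.4 kg.
Tool frame: the origin (TCP) lies midway between the tips of the shut fingers; the grasp point (between the pads) lies 19 mm behind it; z points along the fingers, y is the line along which they close (so a half turn about z gives the same grasp; the last joint's range is limited). The gripper opens to 94 mm and grips with 3 to 60 N. Pads are 16 mm wide; open, the fingers measure 119 mm over their backs; the gripper's body (75 mm by 177 mm) begins 78 mm behind the grasp point.
Start: joints at [1.145, 0.245, 1.558, -0, 1.339, -0.174], TCP at [161.942, 629.514, 205.455] pointing down, gripper open.
Joint ranges: [-3.13, 3.13], [-1.02, 2.26], [0.13, 2.54], [-0.95, 4.09], [0.21, 2.88], [-2.74, 2.74]. Speed limits (rad/s): [2.57, 2.57, 3.14, 3.14, 3.14, 3.14].

## Interface

Orientations are given as a rotation vector (axis times angle).
In Python, from workcell import * gives the robot as it stands.
- The arm moves only by the shell command python3 -m crank 'ROWS' [FORCE]. ROWS is JSON, a list of rows, each a list of 7 numbers: the shift along the tool's x, y, z scaled (see below), then the turn, a rotation vector about the tool's x, y, z scaled (see below), then the finger opening in mm, from 0 to 94. A call has 1 to 12 rows; each row is the pose to reach, as a shift and turn from the pose commanded when the call began, along the tool's axes at that moment; what a row does not reach only later rows make up. The controller multiplies each number of a shift by 400 mm and each number of a turn by 30 degrees. A row lasts 1/8 s, in which the tool goes at most 62.5 mm and 10.7 degrees, less where a joint would pass 70% of its speed; a pose out of reach is approached as far as the arm can. A call with a number of a shift or a turn outside -1 to 1 is refused whole. A call with a gripper value outside its range is refused whole. The fingers move at their own pace and stop on an object; FORCE is the grip in N (left out, the last holds). Time passes only in rows, so rows that repeat a pose let the fingers close. It gives the time, the measured TCP pose, the force, the opening and the grip force at its end, in the units of the state.
- sense(): the state, without advancing time (a new reading comes with each control period).
- snapshot(name): name is "scene" or "top" or "wrist"; returns the picture (384x512x3 uint8, red, green, blue); there is no depth.
- camera_params(name): a dict with "K" (3x3 intrinsics, pixels), "rvec" (rotation vector, rad) and "tvec" (3), from world to camera coordinates, as OpenCV has them. Camera axes: x right, y down, z forward; pixel columns grow to the right and rows downward; lengths in mm; the calibration is good to about 2 mm. A picture is of the moment at which its call begins: read the wrist's pose just before it. camera_params takes no time and is no camera call; for the wrist camera it gives the pose at the moment of the call.
- hand_in(): hands the job in; it is judged then, once.
The state is a dict: "t": time; "qpos": joint angles; "joint_velocities": joint speeds; "tau": joint torques, N m; "tcp_pos": TCP position; "orientation": TCP orientation; "wrist_force": force on the tool from outside, world axes, zero at the start; "moment": the same for the moment, N m; "finger_gap": finger opening in mm; "grasp_force": force on a finger pad.
Only numpy, scipy, OpenCV 4.12 (cv2) and the standard library are available. Lean on these libraries where they do the work, as an engineer would, in place of code of your own. Each camera call takes 0.05 s, during which the arm holds its last target. There are 200 camera calls.

## Working session

There is one attempt and no reset: what is moved stays moved. The work goes in short steps, Python scripts to look and compute and a shell command to move; the robot and the scene stay as the last step left them, time stands still between calls to the robot, and variables do not carry over. Pictures are saved under pics/ and viewed, at most 10 in all, crops included, and the job is handed in when it is done.

```bash
mkdir -p pics
python3 - <<'E'
from workcell import *
import cv2
for n in ("scene","top"):
    cv2.imwrite(f"pics/{n}0.png",cv2.resize(snapshot(n)[:,:,::-1],None,fx=1.5,fy=1.5))
    print(n,camera_params(n))
s=sense();print(s)
E
```

```text
scene {'K': array([[422.74764655,   0.        , 257.6496116 ],
       [  0.        , 422.74764655, 192.31332653],
       [  0.        ,   0.        ,   1.        ]]), 'rvec': array([ 1.4920644 ,  1.87916237, -0.96015777]), 'tvec': array([ 112.68110539, -244.17289068, 1796.57255651])}
top {'K': array([[407.47213073,   0.        , 254.21762274],
       [  0.        , 407.47213073, 193.20354954],
       [  0.        ,   0.        ,   1.        ]]), 'rvec': array([ 2.15348029, -2.18985524,  0.09319487]), 'tvec': array([  15.74156416,  576.23872086, 1186.20431957])}
{'t': 0.1, 'qpos': array([ 1.14493468e+00,  2.45749907e-01,  1.55881939e+00,  9.41817189e-06,
        1.33873852e+00, -1.74112974e-01]), 'joint_velocities': array([ 4.36357428e-06,  2.47058113e-04, -3.15034524e-03,  5.06280490e-04,
       -8.19511246e-04, -1.63323099e-03]), 'tau': array([ 6.30985196e-04, -4.16917241e+01, -3.15524232e+01,  6.85434113e-02,
        3.10433703e-02, -8.37888820e-05]), 'tcp_pos': array([161.69497303, 629.02908513, 204.49103193]), 'orientation': array([-3.94340973e-01, -3.11622426e+00,  2.56917815e-03]), 'wrist_force': array([ 0.53882838,  0.24611843, -0.45051455]), 'moment': array([-0.00106698,  0.03848674, -0.01161302]), 'grasp_force': 0.0, 'finger_gap': 93.91911279745867}
```

View pics/scene0.png

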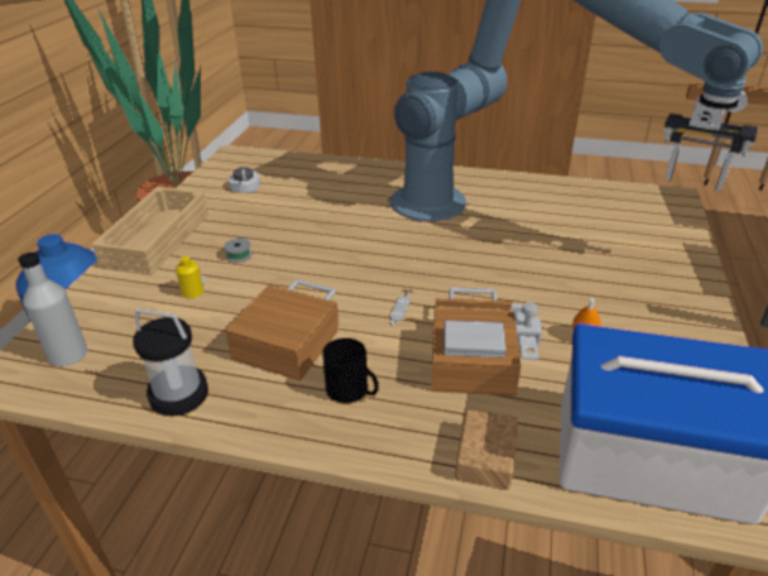

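View pics/top0.png

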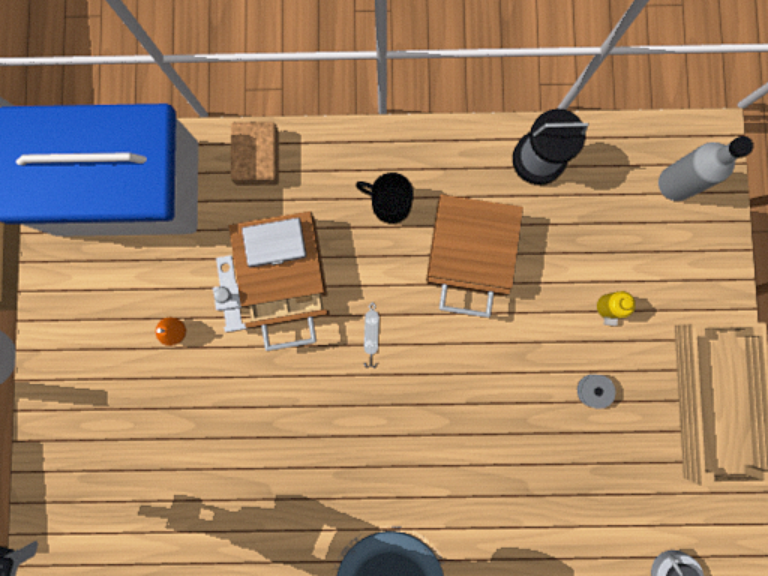

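The top view (1.5x) shows the work chest with its handle running from (266,348) to (313,341), its drawer partly out, the pin head at (222,295) and the strap hole at (225,267). The spoon lure is near the handle's right side at (371,335).

```bash
cat > h.py <<'E'
from workcell import *
import cv2, numpy as np
from scipy.spatial.transform import Rotation as R
def ray(cam,uv,z):
    K=cam["K"];Rm=R.from_rotvec(cam["rvec"]).as_matrix();c=-Rm.T@cam["tvec"]
    d=Rm.T@np.linalg.solve(K,[uv[0],uv[1],1]);return c+d*(z-c[2])/d[2]
def proj(cam,p):
    q=cam["K"]@(R.from_rotvec(cam["rvec"]).as_matrix()@np.array(p)+cam["tvec"]);return q[:2]/q[2]
def tool(p,yaw_dir=None):
    s=sense();M=R.from_rotvec(s["orientation"]).as_matrix()
    return M.T@(np.array(p)-s["tcp_pos"])/400
E
python3 - <<'E'
from h import *
np.set_printoptions(precision=1,suppress=True)
c=camera_params("top")
for n,u,v,z in [("hL",266,348,60),("hR",313,341,60),("bl",229,225,80),("br",311,211,80),("fr",324,291,80),("fl",241,307,80),("pin",222,295,113),("lug",225,267,50),("float",170,331,98),("lure_top",373,305,3),("lure_bot",371,368,3),("boxL",243,226,104)]:
    print(n,ray(c,(u/1.5,v/1.5),z))
print(R.from_rotvec(sense()["orientation"]).as_matrix())
E
```

```text
hL [465.2 228.5  60. ]
hR [477.1 138.4  60. ]
bl [701.3 295.9  80. ]
br [725.7 138.3  80. ]
fr [571.1 114.6  80. ]
fl [543.3 272.1  80. ]
pin [563.9 299.5 113. ]
lug [624.2 310.9  50. ]
float [499.6 399.8  98. ]
lure_top [548.1  23.5   3. ]
lure_bot [422.   29.4   3. ]
boxL [694.  263.4 104. ]
[[-1.   0.2 -0. ]
 [ 0.2  1.  -0. ]
 [ 0.  -0.  -1. ]]
```

```bash
python3 -m crank '[[-0.92,-0.8,0,0,0,1,60],[-0.92,-0.8,0,0,0,1,60],[-0.92,-0.8,0,0,0,1,60],[-0.92,-0.8,0,0,0,1,60],[-0.92,-0.8,0,0,0,1,60],[-0.92,-0.8,0,0,0,1,60],[-0.92,-0.8,0,0,0,1,60],[-0.92,-0.8,0,0,0,1,60],[-0.92,-0.8,0,0,0,1,60]]' 20
python3 -m crank '[[0,0,0,0,0,1,40],[0,0,0,0,0,1,40],[0,0,0,0,0,1,40],[0,0,0,0,0,1,40]]'
python3 - <<'E'
from h import *
s=sense();M=R.from_rotvec(s["orientation"]).as_matrix()
print(s["t"],s["tcp_pos"],M.round(3),s["qpos"].round(2)); print("turn deg world needed",np.degrees(0.15-np.arctan2(M[1,1],M[0,1])))
c=camera_params("wrist");im=snapshot("wrist")
cv2.imwrite("pics/w1.png",cv2.resize(im[:,:,::-1],None,fx=1.5,fy=1.5))
print(proj(c,(471,183.5,60))*1.5,proj(c,(564,299,113))*1.5,s["finger_gap"],tool((471,183.5,200)))
E
```

```text
t: 1.23
tcp_pos: [439.8, 225.6, 205.2]
orientation: [-1.195, -2.905, 0.001]
wrist_force: [-0.6, 0.3, 1.0]
finger_gap: 60.1
grasp_force: 0.0
t: 1.72
tcp_pos: [437.7, 228.9, 205.1]
orientation: [-1.895, -2.504, 0.001]
wrist_force: [-0.6, 0.5, 0.1]
finger_gap: 40.0
grasp_force: 0.0
1.725 [437.72841353 228.8589634  205.10243559] [[-0.272  0.962 -0.001]
 [ 0.962  0.272  0.   ]
 [ 0.    -0.001 -1.   ]] [ 0.25 -0.13  1.95  0.    1.32 -0.02]
turn deg world needed -7.1660981898006675
[409.25263766 343.46919072] [626.81257855 234.01059067] 40.01857547961451 [-0.13128111  0.04881469  0.01292415]
```

View pics/w1.png

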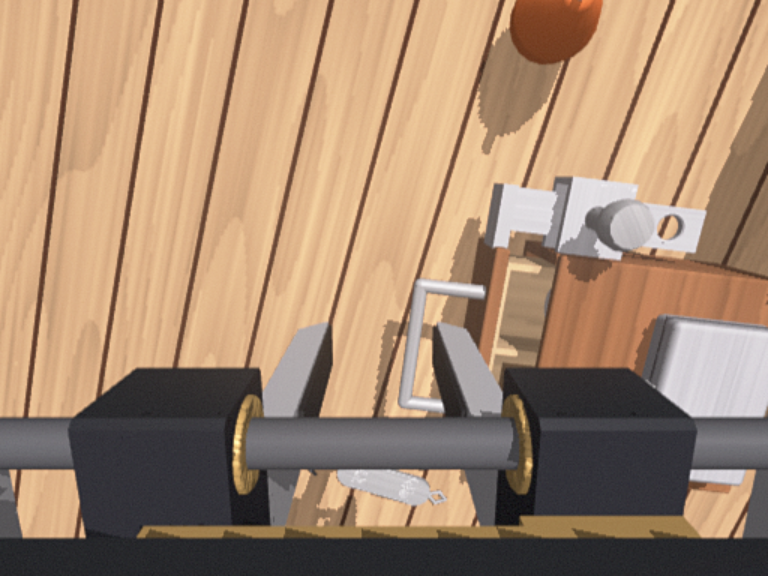

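The wrist picture shows the handle bar from (421,287) to (403,404). Its middle is within 3 px of the prediction. The pin head is at (629,222), so I'll go down over the bar.

```bash
python3 -m crank '[[-0.13,0.049,0.1,0,0,0.24,40],[-0.13,0.049,0.12,0,0,0.24,40],[-0.13,0.049,0.2,0,0,0.24,40],[-0.13,0.049,0.3,0,0,0.24,40],[-0.13,0.049,0.41,0,0,0.24,40],[-0.13,0.049,0.41,0,0,0.24,40],[-0.13,0.049,0.41,0,0,0.24,0],[-0.13,0.049,0.41,0,0,0.24,0],[-0.13,0.049,0.41,0,0,0.24,0],[-0.13,0.049,0.41,0,0,0.24,0]]' 20
python3 - <<'E'
from h import *
s=sense();M=R.from_rotvec(s["orientation"]).as_matrix()
print(s["t"],s["tcp_pos"],M.round(3),s["finger_gap"],s["grasp_force"],s["wrist_force"])
E
```

```text
t: 3.02
tcp_pos: [472.6, 183.3, 42.8]
orientation: [2.052, 2.377, 0.003]
wrist_force: [-0.4, 0.0, 4.2]
finger_gap: 9.7
grasp_force: 20.0
3.025 [472.59609894 183.31769839  42.78121817] [[-0.146  0.989  0.003]
 [ 0.989  0.146  0.001]
 [ 0.     0.003 -1.   ]] 9.670354028980203 20.001283586025238 [-0.35318063  0.00864421  4.24773191]
```

```bash
python3 -m crank '[[0,-0.03,0,0,0,0,0],[0,-0.06,0,0,0,0,0],[0,-0.09,0,0,0,0,0],[0,-0.11,0,0,0,0,0],[0,-0.13,0,0,0,0,0],[0,-0.14,0,0,0,0,0],[0,-0.148,0,0,0,0,0],[0,-0.153,0,0,0,0,0],[0,-0.153,0,0,0,0,0]]' 30
python3 - <<'E'
from h import *
s=sense();c=camera_params("wrist")
print(s["tcp_pos"],s["wrist_force"],s["moment"])
cv2.imwrite("pics/t2.png",cv2.resize(snapshot("top")[150:260,100:260,::-1],None,fx=4,fy=4,interpolation=cv2.INTER_CUBIC))
E
```

```text
t: 4.15
tcp_pos: [414.9, 174.4, 42.9]
orientation: [2.048, 2.371, 0.014]
wrist_force: [15.2, 1.8, -6.6]
finger_gap: 8.9
grasp_force: 30.0
[414.92713671 174.37844562  42.90273425] [15.21548714  1.83239251 -6.59234836] [ 0.32901682 -2.61667162 -0.02810809]
```

View pics/t2.png

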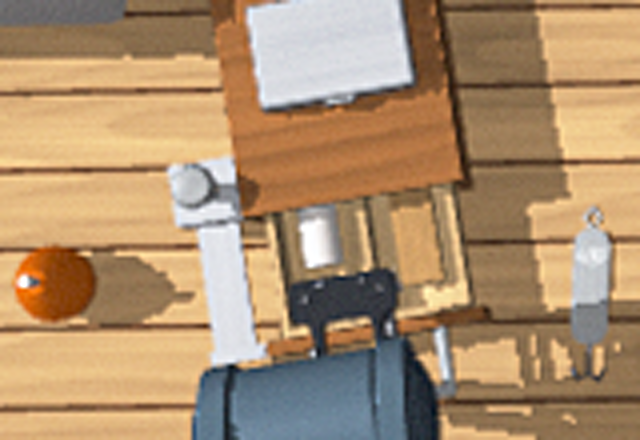

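The strap hole is now under the bracket and the force has risen to 15 N, which suggests the stop. I'll pull 4 mm more to confirm, then ease off.

```bash
python3 -m crank '[[0,-0.005,0,0,0,0,0],[0,-0.01,0,0,0,0,0],[0,-0.01,0,0,0,0,0]]' 40
python3 -m crank '[[0,0.016,0,0,0,0,0],[0,0.016,0,0,0,0,0]]'
python3 -m crank '[[0,0,0,0,0,0,30],[0,0,0,0,0,0,40],[0,0,0,0,0,0,40],[0,0,-0.1,0,0,0,40],[0,0,-0.2,0,0,0,40],[0,0,-0.35,0,0,0,40],[0,0,-0.35,0,0,0,0],[0,0,-0.35,0,0,0,0]]'
python3 - <<'E'
from h import *
s=sense();c=camera_params("wrist");M=R.from_rotvec(s["orientation"]).as_matrix()
print(s["tcp_pos"],M.round(3),s["qpos"].round(2),tool((562,299,150)))
cv2.imwrite("pics/w3.png",cv2.resize(snapshot("wrist")[:,:,::-1],None,fx=1.5,fy=1.5))
ex=np.array([.989,.148,0]);ey=np.array([-.148,.989,0])
for n,p in [("pin",(563,299,113))]: print(n,proj(c,p)*1.5)
E
```

```text
t: 4.58
tcp_pos: [415.0, 174.4, 43.1]
orientation: [2.045, 2.365, 0.028]
wrist_force: [30.6, 5.6, -24.4]
finger_gap: 9.1
grasp_force: 40.0
t: 4.82
tcp_pos: [414.8, 174.4, 42.7]
orientation: [2.051, 2.375, 0.004]
wrist_force: [3.8, -0.7, 4.8]
finger_gap: 8.9
grasp_force: 40.0
t: 5.82
tcp_pos: [412.5, 174.4, 180.5]
orientation: [-2.053, -2.377, 0.002]
wrist_force: [-0.7, -0.8, -0.3]
finger_gap: 23.3
grasp_force: 0.0
[412.48835251 174.43565996 180.54322625] [[-0.146  0.989 -0.002]
 [ 0.989  0.146 -0.   ]
 [-0.    -0.002 -1.   ]] [ 0.15 -0.23  2.08 -0.    1.29 -0.  ] [0.25362018 0.41528893 0.07569684]
pin [722.91954503 101.39185954]
```

View pics/w3.png

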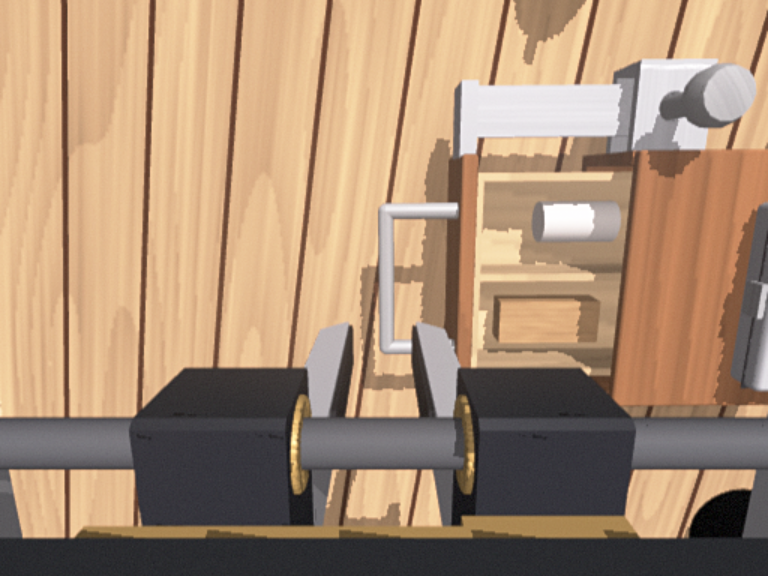

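The bar didn't move at 30 N, so the drawer is on its stop. The handle is clear of the fingers, and the pin head's top is at (728,93) in the wrist picture.

Run:
```python
from h import *
c=camera_params("wrist")
p=ray(c,(728/1.5,93/1.5),113);print(p)
ct=camera_params("top");q=ray(ct,(100+194/4,150+186/4),113);print("top",q)
m=(p+q)/2;m[2]=135;print(m,tool(m),tool(p))
```

```text
[562.95277733 302.69067533 113.        ]
top [564.2997318  298.11465564 113.        ]
[563.62625457 300.40266548 135.        ] [0.25657476 0.4212603  0.11040892] [0.26247972 0.420608   0.16541128]
```

```bash
python3 -m crank '[[0.257,0.421,0.04,0,0,0,0],[0.257,0.421,0.04,0,0,0,0],[0.257,0.421,0.08,0,0,0,0],[0.257,0.421,0.08,0,0,0,0],[0.257,0.421,0.08,0,0,0,0],[0.257,0.421,0.13,0,0,0,0],[0.257,0.421,0.13,0,0,0,0]]'
python3 - <<'E'
from h import *
s=sense();print(s["tcp_pos"],s["finger_gap"])
a=cv2.resize(snapshot("scene")[170:260,270:380,::-1],(660,540),interpolation=cv2.INTER_CUBIC)
cv2.imwrite("pics/s4.png",a)
E
```

```text
t: 6.75
tcp_pos: [562.7, 299.6, 127.5]
orientation: [-2.053, -2.376, 0.005]
wrist_force: [0.5, -0.6, -1.4]
finger_gap: 0.4
grasp_force: 0.0
[562.73958432 299.57212477 127.489898  ] 0.4149208097073296
```

View pics/s4.png

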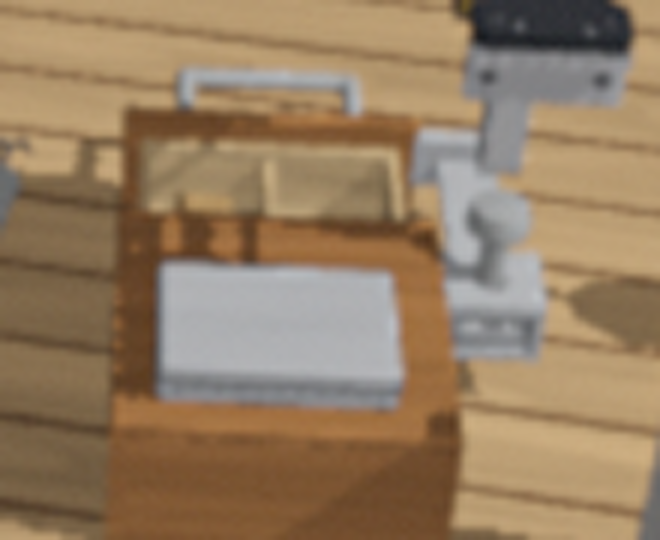

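The scene crop shows the shut fingertips at (501,170), directly above the pin head at (499,213), so I'll press down.

```bash
python3 -m crank '[[0,0,0.02,0,0,0,0],[0,0,0.035,0,0,0,0],[0,0,0.05,0,0,0,0],[0,0,0.065,0,0,0,0],[0,0,0.08,0,0,0,0],[0,0,0.09,0,0,0,0],[0,0,0.1,0,0,0,0],[0,0,0.108,0,0,0,0],[0,0,0.115,0,0,0,0],[0,0,0.12,0,0,0,0],[0,0,0.12,0,0,0,0]]'
```

```text
t: 8.18
tcp_pos: [564.9, 300.8, 81.2]
orientation: [2.053, 2.378, 0.0]
wrist_force: [0.5, -1.0, 1.1]
finger_gap: 0.4
grasp_force: 0.8
```

```bash
python3 -m crank '[[0,0,0.004,0,0,0,0],[0,0,0.008,0,0,0,0],[0,0,0.01,0,0,0,0],[0,0,0.01,0,0,0,0]]'
```

```text
t: 8.68
tcp_pos: [565.4, 300.9, 80.5]
orientation: [2.053, 2.378, 0.0]
wrist_force: [-8.2, -2.8, 16.8]
finger_gap: 0.1
grasp_force: 8.8
```

Resistance appears at 80.5 mm, so the head is seated. I'll retreat straight up and check.

```bash
python3 -m crank '[[0,0,-0.05,0,0,0,0],[0,0,-0.15,0,0,0,0],[0,0,-0.25,0,0,0,0],[0,-0.25,-0.3,0,0,0,0],[0,-0.35,-0.3,0,0,0,0],[0,-0.35,-0.3,0,0,0,0],[0,-0.35,-0.3,0,0,0,0]]'
python3 - <<'E'
from h import *
a=cv2.resize(snapshot("scene")[150:290,200:420,::-1],(660,420),interpolation=cv2.INTER_CUBIC)
b=cv2.resize(snapshot("top")[110:270,100:260,::-1],(420,420),interpolation=cv2.INTER_CUBIC)
im=np.hstack([a,b]);cv2.imwrite("pics/f5.png",cv2.resize(im,None,fx=.74,fy=.74))
E
```

```text
t: 9.55
tcp_pos: [425.8, 280.6, 197.9]
orientation: [2.052, 2.378, 0.002]
wrist_force: [-0.0, -0.4, 0.9]
finger_gap: 0.5
grasp_force: 0.0
```

View pics/f5.png

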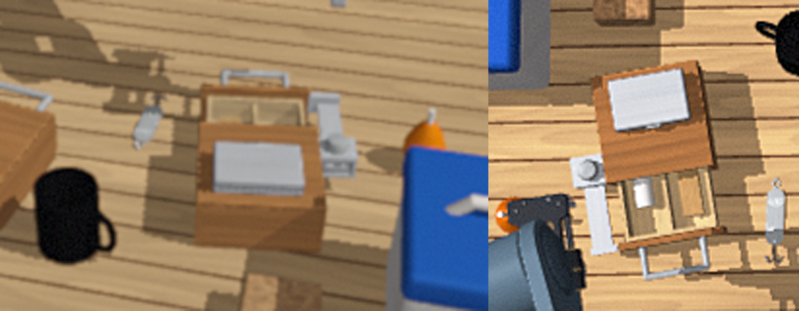

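The final picture shows the pin head sitting on the bracket at (337,145), the drawer fully out, and the fly box, mug, float and lure in their places. The arm is clear of everything.

```bash
python3 -c "
from workcell import *
print(hand_in())"
```

```text
the job is handed in; nothing more can be done
None
```

The drawer is out against its stop and the pin is pushed down with its head on the bracket; I handed the job in at about 10 s, with the other chest and the loose things left untouched.

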